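# Slide the sign-up clipboards out over the visitors' edge

### The arm

A 7-joint arm with a two-finger parallel gripper is mounted at the origin on the work surface. World frame = base frame: x ahead of the robot, y to its left, z up, the work surface at z = 0. Lengths are in m, angles in rad, forces in N, time in s.
With the tool pointing down it reaches from about 0.4 to 0.85 m from the base axis. Payload 10.4 kg.
Tool frame: the origin (TCP) lies between the finger pads; the fingertips stand manip.finger_overhang ahead of it and the grasp point (between the pads) lies 11 mm behind it (manip.finger_overhang is the distance from the TCP to the fingertips, in m); x points along the fingers, z is the direction in which the jaws open and shut, and the axes are right-handed (so a half turn about x gives the same grasp; the last joint's range is limited). The gripper opens to 85 mm and grips with 20 to 120 N. Pads are 22 mm wide; open, the fingers measure 114 mm over their backs; the gripper's body (76 mm by 85 mm) begins 54 mm behind the grasp point. The pads swing forward as they close: fully open they stand 13 mm farther back than shut.
Start: joints at [1.115, 0.332, -0.065, 1.46, 0.022, 1.35, -0.088], TCP at [0.262, -0.567, 0.239] pointing down, gripper open.
Joint ranges: [-2.6, 2.6], [-0.5, 2.12], [-1.47, 1.34], [0.16, 2.42], [-1.27, 4.41], [0.06, 2.06], [-2.6, 2.6]. Speed limits (rad/s): [2.22, 2.22, 2.79, 2.79, 3.14, 3.14, 3.14].

### API

Orientations are given as a unit quaternion [x, y, z, w].
In Python, from workcell import get_obs, camera, workorder, manip gives the robot as it stands. The module is installed in compiled form; this text tells all that it offers.
- The arm moves only by the tool play_rows, never from a script. Its argument "increments" is text: rows parted by semicolons, each of 4 numbers parted by spaces: the shift along the tool's x, y, z in m, then the turn about the tool's x in rad. A call has 1 to 20 rows; each row shifts and turns the pose as measured when the row begins, along the tool's axes as they then stand; what a row does not reach is not made up. A row lasts 1/10 s, in which the tool goes at most 50 mm and 8.59 degrees, less where a joint would pass 70% of its speed; a pose out of reach is approached as far as the arm can. A call is refused whole if a number of a shift passes 0.05 or a number of a turn 0.15, either way. A call with a gripper value outside its range is refused whole. "hand" is the gripper command: -1 is fully open, 1 is shut, values between are in proportion, set as the call begins (left out, the last holds). The fingers move at their own pace and stop on an object; "squeeze" is the grip in N (left out, the last holds). Time passes only in rows, so rows that do not move let the fingers close. It gives the time, the measured TCP pose, the force and the opening at its end, in the units of the state.
- get_obs(): the state, without advancing time (a new reading comes with each control period).
- camera(name): name is "side" or "top" or "wrist"; returns a dict with "img" (384x512x3 uint8, blue, green, red), "fov_y" (degrees; the focal length in pixels is half the picture's height over the tangent of half this angle, whatever the lens; pixels are square), "cx", "cy" (the principal point, pixels), "R" (3x3) and "t" (3): a world point X has camera coordinates R X + t; the wrist camera has in their place "tool_from_camera" (4x4, takes a point from camera to tool coordinates, whose origin is the TCP and whose axes are the tool frame's). Camera axes: x right, y down, z forward; pixel columns grow to the right and rows downward; lengths in m; the calibration is good to about 2 mm. A picture is of the moment at which its call begins: read the wrist's pose just before it. There is no depth.
- workorder.hand_in(): hands the job in, once; it reports no verdict.
The state is a dict: "clock": time; "joint_pos": joint angles; "joint_velocities": joint speeds; "tau": joint torques, N m; "position": TCP position; "ee_rot": TCP orientation; "ft_force": force on the tool from outside, world axes, zero at the start; "torque": the same for the moment, N m; "grip_width": opening from 0.0 (shut) to 1.0 (fully open).
Only numpy, scipy, OpenCV 4.12 (cv2) and the standard library are available. Lean on these libraries where they do the work, as an engineer would, in place of code of your own. Each camera call takes 0.05 s, during which the arm holds its last target.

### The job

Set out the two sign-up clipboards for the library's visitors: with the fingertips, push each one flat across the table until about 4 cm of its free end (the end without the clip) hangs over the visitors' edge, the long edge away from you, with the clipboard square to that edge. Do not pick up or tip the clipboards, leave everything else on the table where it stands, and take the hand away at the end.

Things in the scene. Friction and masses are not known exactly. Their poses are not given: they have to be found in the camera images.
- clipboard_red: the red clipboard, lying flat: a rigid red board 230 mm long (x), 160 mm wide (y) and 5 mm thick with a white form on it; 0.18 to 0.34 kg, slides on the table with ordinary friction. Origin: centre of its underside. Its x axis points from the clip end to the free end; z up. A steel spring clip 120 mm wide (y) sits on top of the clip end, its back in line with the board's end face (x = -115 mm), up to 17 mm above the table; it is fixed to the board and does not move
- clipboard_yellow: the yellow clipboard, lying flat: a rigid yellow board 230 mm long (x), 160 mm wide (y) and 5 mm thick with a white form on it; 0.18 to 0.34 kg, slides on the table with ordinary friction. Origin: centre of its underside. Its x axis points from the clip end to the free end; z up. A steel spring clip 120 mm wide (y) sits on top of the clip end, its back in line with the board's end face (x = -115 mm), up to 17 mm above the table; it is fixed to the board and does not move
- clipboard_red_end (a point): middle of the free end's lower edge of the red clipboard, 115 mm from its origin along its x; axes as the clipboard's
- clipboard_yellow_end (a point): middle of the free end's lower edge of the yellow clipboard, 115 mm from its origin along its x; axes as the clipboard's
- visitors_edge (a point): middle of the visitors' edge of the table, the long straight edge on the side away from the robot, at the height of the top; its x points straight out over the edge, its y along the edge. The table top is blue with printed white dots, flat, at z = 0, 35 mm thick; the table stands a little shifted and turned from run to run (its edge at most 0.1 rad from the robot’s y axis). Nothing stands beyond the edge
- pen_cup: aluminium cup 72 mm in diameter, 100 mm high, with pens up to 150 mm; between the clipboards near the visitors' edge. Origin: centre of its underside
- toy_turtle: green plastic toy turtle, about 85 mm long, 41 mm high; between the clipboards. Origin: underside centre
- desk_bell: steel desk bell on a black base, 82 mm in diameter, 60 mm high; outside one of the clipboards. Origin: underside centre
- date_stamp: blue and black self-inking stamp, 56 x 40 mm, 74 mm high; outside one of the clipboards. Origin: underside centre
- red_case: red hard case with a grey lid panel, 190 x 140 mm, 60 mm high, on the left. Origin: underside centre
- carton: orange carton, 85 x 85 mm, 95 mm high, on the right. Origin: underside centre
- stapler: blue and black stapler, 130 x 34 mm, 50 mm high, on the right, nearer to the robot. Origin: underside centre

How it is judged:
At the end, for the whole second after the job is handed in: Both clipboards lie flat and still on the table, the middle of each free end 30 to 50 mm beyond the visitors' edge, each square to that edge within 0.10 rad (6 degrees) (x of clipboard_red_end in the frame of visitors_edge between 0.03 and 0.05 m and angle between the x axis of each of clipboard_red, clipboard_yellow and the x axis of visitors_edge, either way round below 0.1 rad and height (world z) of clipboard_red between -0.004 and 0.006 m and angle between each of clipboard_red, clipboard_yellow's own z axis and vertical below 0.05 rad and linear speed of each of clipboard_red, clipboard_yellow below 0.01 m/s and x of clipboard_yellow_end in the frame of visitors_edge between 0.03 and 0.05 m and height (world z) of clipboard_yellow between -0.004 and 0.006 m); the robot touches nothing.
It fails at once if the red clipboard is lifted more than 8 mm or tipped more than 0.1 rad (height (world z) of clipboard_red above 0.008 m or angle between clipboard_red's own z axis and vertical above 0.1 rad).
It fails at once if the yellow clipboard is lifted more than 8 mm or tipped more than 0.1 rad (height (world z) of clipboard_yellow above 0.008 m or angle between clipboard_yellow's own z axis and vertical above 0.1 rad).
It fails at once if something else on the table is moved more than 20 mm or tipped over (distance of any of pen_cup, toy_turtle, desk_bell, date_stamp, red_case, carton, stapler from where it was at the start of the episode above 0.02 m or angle between any of pen_cup, toy_turtle, desk_bell, date_stamp, red_case, carton, stapler's own z axis and vertical above 0.3 rad).
It also fails if it takes over 64 s, if anything falls off the work surface, if the arm or the gripper's body presses on something with over 40 N, if the wrist force passes 120 N, or if a joint passes its speed limit or range.

## Working session

There is one attempt and no reset: what is moved stays moved. The work goes in short steps, Python scripts to look and compute and a tool call to move; the robot and the scene stay as the last step left them, time stands still between calls to the robot, and variables do not carry over. Pictures are saved under pics/ and viewed, and the job is handed in when it is done.

Besides the shell and the picture viewer there is one more tool, called after "Request:" as name(argument=value, ...) on one line, values as JSON. play_rows: Moves the arm, as the interface text tells. Its arguments: {"type":"object","properties":{"increments":{"type":"string"},"hand":{"type":"number"},"squeeze":{"type":"number"}},"required":["increments"]}

```bash
mkdir -p pics
python3 - <<'E'
from workcell import get_obs, camera, manip
import cv2,numpy as np
o=get_obs()
for k,v in o.items(): print(k,np.round(v,3))
print(manip.finger_overhang,[a for a in dir(manip) if a[0]!='_'])
for n in ("top","side","wrist"):
    c=camera(n); cv2.imwrite(f"pics/{n}0.png",c["img"]); print(n,{k:np.round(v,4).tolist() for k,v in c.items() if k!="img"})
E
```

```text
clock 0.0
joint_pos [ 1.115  0.333 -0.065  1.461  0.022  1.35  -0.088]
joint_velocities [-0.     0.002  0.001 -0.001  0.     0.    -0.001]
tau [ 2.0000e-03 -6.2545e+01  5.0000e-02 -3.9161e+01  1.6000e-02  1.0000e-02
 -0.0000e+00]
position [ 0.262 -0.567  0.239]
ee_rot [ 0.381  0.596 -0.381  0.595]
ft_force [ 0.405  1.04  -1.104]
torque [-0.003  0.01   0.029]
grip_width 0.999
0.008 ['MotionError', 'finger_overhang']
top {'fov_y': 43.1945, 'cx': 261.657, 'cy': 189.0739, 'R': [[-0.0035, -0.9998, -0.0185], [-0.9974, 0.0049, -0.072], [0.0721, 0.0182, -0.9972]], 't': [0.0201, 0.5461, 1.5044]}
side {'fov_y': 53.7548, 'cx': 259.4975, 'cy': 192.8244, 'R': [[-0.8891, -0.4573, -0.0177], [-0.2805, 0.5751, -0.7685], [0.3616, -0.6783, -0.6396]], 't': [0.4741, 0.1804, 0.8993]}
wrist {'fov_y': 67.9967, 'cx': 252.123, 'cy': 191.435, 'tool_from_camera': [[0.0004, -0.2902, 0.957, -0.1341], [0.0001, -0.957, -0.2902, 0.0747], [1.0, 0.0002, -0.0004, 0.0005], [0.0, 0.0, 0.0, 1.0]]}
```

View pics/top0.png

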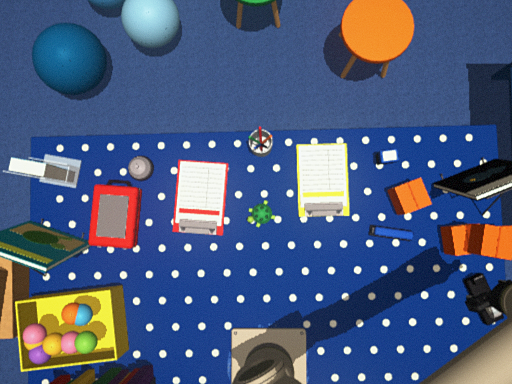

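View pics/side0.png

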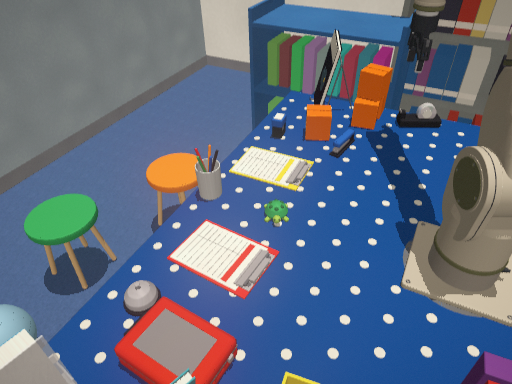

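Top view: red board about (201,197), yellow about (323,180), both with the clip end toward the robot. The edge runs from about (35,136) to (495,125).

```bash
cat > h.py <<'E'
from workcell import get_obs, camera
import cv2,numpy as np
def K(c):
    f=c["img"].shape[0]/2/np.tan(np.radians(c["fov_y"])/2); return f
def ray(c,uv,z):
    f=K(c); uv=np.atleast_2d(uv).astype(float)
    R=np.array(c["R"]);t=np.array(c["t"]); C=-R.T@t
    d=np.c_[(uv[:,0]-c["cx"])/f,(uv[:,1]-c["cy"])/f,np.ones(len(uv))]@R
    s=(z-C[2])/d[:,2]; return C+s[:,None]*d
def proj(c,X):
    f=K(c);p=np.atleast_2d(X)@np.array(c["R"]).T+np.array(c["t"]); return np.c_[f*p[:,0]/p[:,2]+c["cx"],f*p[:,1]/p[:,2]+c["cy"]]
def edge(c):
    # subpixel: gradient along column of (blue) channel, near rows 115-150
    im=cv2.GaussianBlur(c["img"],(3,3),0).astype(float)
    g=im[:,:,0]-1.0*im[:,:,1]
    pts=[]
    for u in list(range(45,125))+list(range(165,235))+list(range(285,370))+list(range(405,480)):
        d=np.diff(g[112:148,u]); 
        i=int(np.argmax(d))
        if 0<i<len(d)-1 and d[i]>8:
            a,b,e=d[i-1],d[i],d[i+1]; den=a-2*b+e
            pts.append((u,112+i+.5+(0.5*(a-e)/den if den else 0)))
    pts=np.array(pts); W=ray(c,pts,0.0)
    # robust line x=a+b*y
    m=np.ones(len(W),bool)
    for _ in range(6):
        b,a=np.polyfit(W[m,1],W[m,0],1); r=W[:,0]-a-b*W[:,1]; m=abs(r)<max(.002,2*np.std(r[m]))
    return a,b,m.sum(),len(m),np.std(r[m])
def boards(c,maskred,maskyel):
    pass
E
python3 - <<'E'
from h import *
c=camera("top"); print(edge(c))
img=c["img"]; hsv=cv2.cvtColor(img,cv2.COLOR_BGR2HSV)
x=cv2.resize(img[110:250,160:370],None,fx=3.8,fy=3.8,interpolation=cv2.INTER_NEAREST); cv2.imwrite("pics/crop.png",x)
for u,v in [(177,200),(325,140),(345,190),(200,195),(60,125),(60,140),(300,120),(300,135),(400,120),(400,140)]: print(u,v,img[v,u],hsv[v,u])
E
```

```text
(np.float64(0.7210655056534142), np.float64(0.0007512554058212991), np.int64(296), 296, np.float64(0.021229551690710852))
177 200 [248 255 247] [ 64   8 255]
325 140 [146  74  42] [111 182 146]
345 190 [255 249 246] [110   9 255]
200 195 [241 248 246] [ 39   7 248]
60 125 [130  82  56] [109 145 130]
60 140 [136  61  26] [110 206 136]
300 120 [138  95  70] [109 126 138]
300 135 [144  72  40] [111 184 144]
400 120 [137  87  65] [111 134 137]
400 140 [150  69  33] [111 199 150]
```

View pics/crop.png

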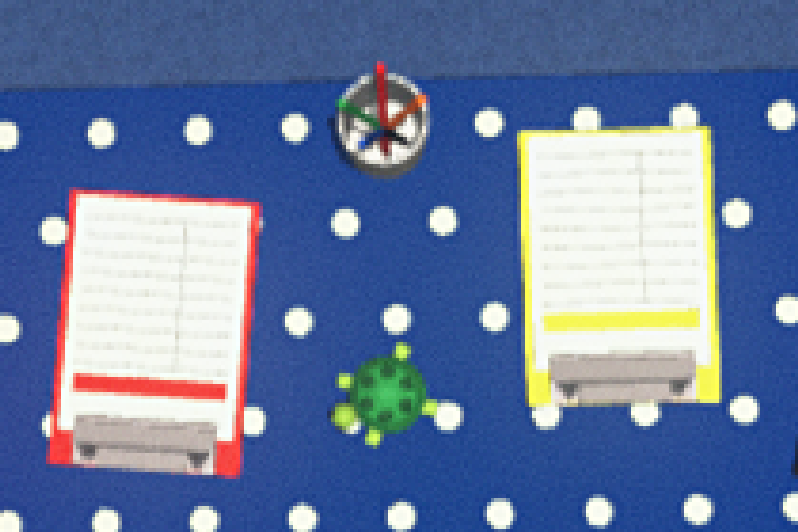

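```bash
cat >> h.py <<'E'
def edge(c,skip=()):
    im=cv2.GaussianBlur(c["img"],(5,1),0).astype(float)
    r=cv2.cvtColor(np.clip(im,0,255).astype(np.uint8),cv2.COLOR_BGR2HSV)[:,:,1].astype(float)
    pts=[]
    for u in range(45,480):
        if 235<u<285 : continue
        if any(a<=u<=b for a,b in skip): continue
        col=r[108:150,u]
        d=np.array([col[i:i+4].mean()-col[i-4:i].mean() for i in range(4,len(col)-4)])
        i=int(np.argmax(d))
        if 0<i<len(d)-1 and d[i]>20:
            a,b,e=d[i-1],d[i],d[i+1]; den=a-2*b+e
            pts.append((u,108+4+i-.5+(0.5*(a-e)/den if den else 0)))
    pts=np.array(pts); W=ray(c,pts,0.0)
    b=0;a=np.median(W[:,0]); tol=.02
    for _ in range(8):
        rr=W[:,0]-a-b*W[:,1]; m=abs(rr)<tol; b,a=np.polyfit(W[m,1],W[m,0],1); tol=max(tol*.7,.005)
    return a,b,m.sum(),len(m),np.std((W[:,0]-a-b*W[:,1])[m])
def masks(img):
    h=cv2.cvtColor(img,cv2.COLOR_BGR2HSV)
    red=(((h[...,0]<8)|(h[...,0]>172))&(h[...,1]>110)&(h[...,2]>90)).astype(np.uint8)
    yel=((h[...,0]>24)&(h[...,0]<36)&(h[...,1]>90)&(h[...,2]>110)).astype(np.uint8)
    return red,yel
def board(c,mask,roi):
    """roi u0,v0,u1,v1; outer boundary of coloured border -> hull -> minAreaRect on plane z=.005"""
    m=np.zeros_like(mask);u0,v0,u1,v1=roi;m[v0:v1,u0:u1]=mask[v0:v1,u0:u1]
    ps=np.argwhere(m)[:,::-1].astype(float)
    ps=np.vstack([ps+o for o in ([-.4,-.4],[.4,-.4],[-.4,.4],[.4,.4])])
    W=ray(c,ps,.005)[:,:2]
    (cen,sz,ang)=cv2.minAreaRect((W*1000).astype(np.float32))
    bx=cv2.boxPoints((cen,sz,ang))/1000
    # long axis dir, pointing +x
    e1=bx[1]-bx[0];e2=bx[2]-bx[1]; L=e1 if np.linalg.norm(e1)>np.linalg.norm(e2) else e2
    if L[0]<0:L=-L
    return np.array(cen)/1000,np.arctan2(L[1],L[0]),np.array(sz),len(m.nonzero()[0])
E
python3 - <<'E'
from h import *
c=camera("top"); a,b,*q=edge(c); print("edge",a,b,q)
r,y=masks(c["img"])
th=-np.arctan(b); n=np.array([np.cos(th),np.sin(th)]); P=np.array([a,0])
for nm,m,roi in (("red",r,(165,150,235,245)),("yel",y,(285,125,360,230))):
    cen,ang,sz,k=board(c,m,roi); L=np.array([np.cos(ang),np.sin(ang)])
    end=cen+.115*L; print(nm,cen.round(4),ang.round(4),sz.round(1),k,"end",end.round(4),"over",((end-P)@n).round(4),"relang",ang-th)
v=c["img"].copy(); yy=np.array([-.7,.7]); p=proj(c,np.c_[a+b*yy,yy,0*yy]).round().astype(int); cv2.line(v,tuple(map(int,p[0])),tuple(map(int,p[1])),(0,255,0),1); cv2.imwrite("pics/edge.png",v)
for nm,uv,z in (("cup",(260,150),0),("turtle",(261,214),.02),("bell",(140,167),.03),("stamp",(388,157),.07),("case",(115,216),.06),("stapler",(391,233),.05),("carton",(412,195),.095)): print(nm,ray(c,uv,z).round(3))
E
```

```text
edge 0.7369107795798451 -0.01987779975507006 [np.int64(331), 374, np.float64(0.00031832559486626855)]
red [0.5238 0.2143] -0.0735 [162.8 231.1] 562 end [0.6385 0.2059] over -0.0943 relang -0.09340769656508227
yel [ 0.5774 -0.1741] 0.0234 [233.1 162.9] 619 end [ 0.6924 -0.1714] over -0.0479 relang 0.0035243402370903863
cup [[0.673 0.023 0.   ]]
turtle [[0.468 0.02  0.02 ]]
bell [[0.617 0.4   0.03 ]]
stamp [[ 0.638 -0.367  0.07 ]]
case [[0.463 0.467 0.06 ]]
stapler [[ 0.408 -0.376  0.05 ]]
carton [[ 0.521 -0.43   0.095]]
```

View pics/edge.png

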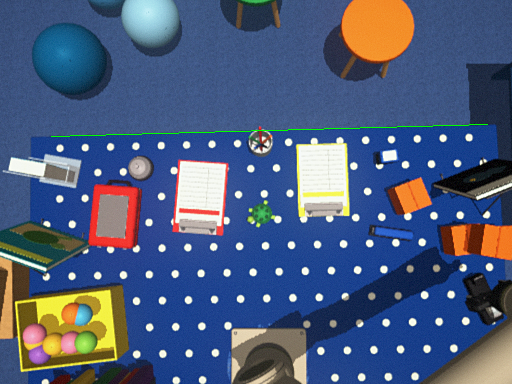

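View pics/wrist0.png

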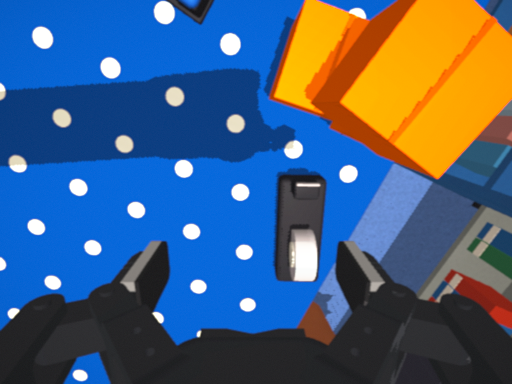

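Edge fit is good: x = 0.737 − 0.020·y, with the line lying on the table border. Red has to go about 134 mm and turn +0.093 rad. Yellow has to go about 88 mm and is already square. I'll push the clip-end face with both open fingers so the board stays square.

```bash
cat >> h.py <<'E'
from scipy.spatial.transform import Rotation as Ro
TH=0.0199
def to(target,th=TH):
    o=get_obs(); R=Ro.from_quat(o["ee_rot"]).as_matrix(); p=np.array(o["position"])
    print("t",round(float(o["clock"]),2),"pos",p.round(4),"F",np.round(o["ft_force"],1),"j",np.round(o["joint_pos"],2),"grip",o["grip_width"])
    print("R cols x,y,z",R.T.round(3).tolist())
    # rotation about tool x such that tool y is along +-n
    n=np.array([np.cos(th),np.sin(th),0])
    for s in (1,-1):
        yt=s*n; a=np.arctan2(yt@R[:,2],yt@R[:,1]); print("turn about x for tool y=",s,"n:",round(a,4))
    print("tool shift now:",(R.T@(np.array(target)-p)).round(4))
    yt=n if abs(np.arctan2(n@R[:,2],n@R[:,1]))<1.57 else -n
    Rt=np.c_[[0,0,-1],yt,np.cross([0,0,-1],yt)]
    print("tool shift in aligned axes:",(Rt.T@(np.array(target)-p)).round(4))
E
python3 -c "
from h import *
to([0.42,-0.176,0.2])"
```

```text
t 0.25 pos [ 0.2621 -0.5672  0.239 ] F [0.4 0.1 0.4] j [ 1.12  0.33 -0.06  1.46  0.02  1.35 -0.09] grip 1.0011041374600804
R cols x,y,z [[-0.0, 0.001, -1.0], [0.908, 0.419, -0.0], [0.419, -0.908, -0.001]]
turn about x for tool y= 1 n: 0.4129
turn about x for tool y= -1 n: -2.7287
tool shift now: [ 0.0391  0.3074 -0.2889]
tool shift in aligned axes: [ 0.039   0.1657 -0.388 ]
```

Request:
play_rows(increments="0 0 0 0.138;0 0 0 0.138;0 0 0 0.137;0 0.02 -0.045 0;0 0.02 -0.045 0;0 0.02 -0.045 0;0 0.02 -0.045 0;0 0.02 -0.045 0;0 0.02 -0.045 0;0 0.02 -0.045 0;0 0.02 -0.045 0;0 0 0 0", hand=-1)

```text
clock: 1.45
position: [0.4227, -0.1983, 0.2368]
ee_rot: [-0.5, -0.5, 0.501, -0.499]
ft_force: [0.6, -0.9, 0.1]
grip_width: 0.996
```

```bash
python3 -c "
from h import *
to([0.425,-0.178,0.05])"
```

```text
t 1.45 pos [ 0.4227 -0.1983  0.2368] F [ 0.6 -0.9  0.1] j [ 0.67  0.   -0.33  1.85  0.    1.29 -1.23] grip 0.996033357275795
R cols x,y,z [[-0.002, -0.0, -1.0], [1.0, -0.001, -0.002], [-0.001, -1.0, 0.0]]
turn about x for tool y= 1 n: -0.0209
turn about x for tool y= -1 n: 3.1207
tool shift now: [ 0.1868  0.0026 -0.0203]
tool shift in aligned axes: [ 0.1868  0.0027 -0.0202]
```

Request:
play_rows(increments="0.04 0 -0.02 -0.021;0.04 0 0 0;0.04 0 0 0;0.04 0 0 0;0.025 0 0 0;0 0 0 0")

```text
clock: 2.05
position: [0.4243, -0.1782, 0.048]
ee_rot: [0.494, 0.504, -0.494, 0.508]
ft_force: [-0.1, 0.3, 0.6]
grip_width: 1.003
```

```bash
python3 -c "
from h import *
to([0.425,-0.178,0.02])
for n in ('wrist','side'): cv2.imwrite(f'pics/{n}1.png',camera(n)['img'])"
```

```text
t 2.05 pos [ 0.4243 -0.1782  0.048 ] F [-0.1  0.3  0.6] j [ 0.63  0.21 -0.35  2.07  0.09  0.87 -1.33] grip 1.0031527647910274
R cols x,y,z [[0.004, -0.004, -1.0], [1.0, 0.025, 0.004], [0.025, -1.0, 0.004]]
turn about x for tool y= 1 n: 0.005
turn about x for tool y= -1 n: -3.1366
tool shift now: [ 0.028   0.0006 -0.0003]
tool shift in aligned axes: [ 0.028   0.0007 -0.0002]
```

View pics/wrist1.png

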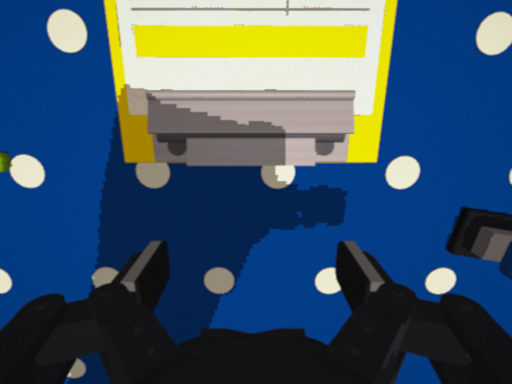

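View pics/side1.png

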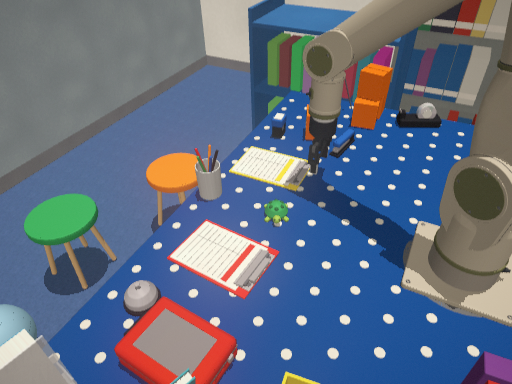

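The yellow clip end is centred between the fingers in the wrist view. Next I lower in steps and watch for contact with the table.

Request:
play_rows(increments="0.018 0 0 0.005;0.01 0 0 0;0 0 0 0;0 0 0 0")

```text
clock: 2.55
position: [0.431, -0.1816, 0.0288]
ee_rot: [0.497, 0.498, -0.494, 0.511]
ft_force: [0.8, -0.9, 1.3]
grip_width: 1.004
```

Request:
play_rows(increments="0.004 0 0 0;0.002 0 0 0;0 0 0 0")

```text
clock: 2.85
position: [0.4324, -0.1823, 0.0245]
ee_rot: [0.497, 0.497, -0.493, 0.513]
ft_force: [0.2, 0.4, -0.6]
grip_width: 0.999
```

Request:
play_rows(increments="0.003 0 0 0;0 0 0 0")

```text
clock: 3.05
position: [0.4326, -0.1824, 0.0215]
ee_rot: [0.497, 0.497, -0.493, 0.513]
ft_force: [0.3, -0.7, 0.2]
grip_width: 0.998
```

```bash
python3 -c "
from h import *
to([0.425,-0.178,0.012])"
```

```text
t 3.05 pos [ 0.4326 -0.1824  0.0215] F [ 0.3 -0.7  0.2] j [ 0.61  0.26 -0.34  2.08  0.13  0.8  -1.36] grip 0.9978023417276863
R cols x,y,z [[0.02, -0.012, -1.0], [1.0, 0.019, 0.02], [0.018, -1.0, 0.012]]
turn about x for tool y= 1 n: -0.0015
turn about x for tool y= -1 n: 3.1401
tool shift now: [ 0.0093 -0.0077 -0.0046]
tool shift in aligned axes: [ 0.0095 -0.0075 -0.0045]
```

Request:
play_rows(increments="0.003 0 0.004 0;0.002 0 0 0;0 0 0 0")

```text
clock: 3.35
position: [0.4326, -0.1868, 0.016]
ee_rot: [0.497, 0.497, -0.493, 0.513]
ft_force: [0.4, -0.4, 0.1]
grip_width: 1.0
```

Request:
play_rows(increments="0.003 0 0 0;0.002 0 0 0;0 0 0 0")

```text
clock: 3.65
position: [0.4327, -0.1869, 0.0104]
ee_rot: [0.497, 0.497, -0.493, 0.512]
ft_force: [0.3, -0.6, -0.2]
grip_width: 1.0
```

```bash
python3 -c "
from h import *
to([0.425,-0.178,0.005])
for n in ('wrist','side'): cv2.imwrite(f'pics/{n}2.png',camera(n)['img'])"
```

```text
t 3.65 pos [ 0.4327 -0.1869  0.0104] F [ 0.3 -0.6 -0.2] j [ 0.62  0.28 -0.34  2.08  0.14  0.78 -1.36] grip 0.999898158599919
R cols x,y,z [[0.02, -0.011, -1.0], [1.0, 0.019, 0.02], [0.018, -1.0, 0.012]]
turn about x for tool y= 1 n: -0.0015
turn about x for tool y= -1 n: 3.1401
tool shift now: [ 0.0052 -0.0076 -0.0091]
tool shift in aligned axes: [ 0.0054 -0.0075 -0.009 ]
```

View pics/wrist2.png

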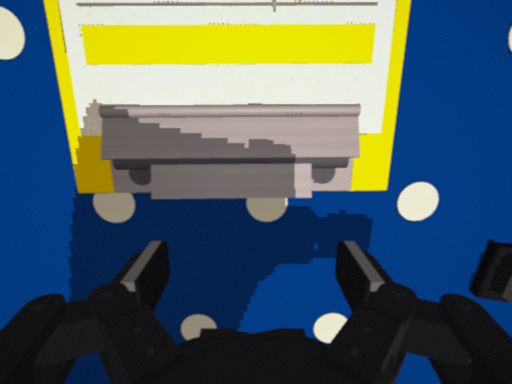

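I shifted the wrong way sideways, so I correct that and keep lowering until the fingers touch.

Request:
play_rows(increments="0.002 0 -0.009 0;0.002 0 0 0;0.001 0 0 0;0 0 0 0")

```text
clock: 4.15
position: [0.4329, -0.1768, 0.0053]
ee_rot: [0.497, 0.497, -0.493, 0.513]
ft_force: [0.1, -0.5, -0.4]
grip_width: 1.0
```

Request:
play_rows(increments="0.002 0 0 0;0.001 0 0 0;0 0 0 0")

```text
clock: 4.45
position: [0.433, -0.177, 0.0021]
ee_rot: [0.497, 0.497, -0.493, 0.513]
ft_force: [0.9, -0.7, 0.1]
grip_width: 0.996
```

Request:
play_rows(increments="0.002 0 0 0;0.001 0 0 0;0 0 0 0")

```text
clock: 4.75
position: [0.433, -0.1772, -0.0012]
ee_rot: [0.497, 0.497, -0.493, 0.513]
ft_force: [-0.3, 0.0, -0.8]
grip_width: 1.0
```

Request:
play_rows(increments="0.002 0 0 0;0 0 0 0")

```text
clock: 4.95
position: [0.433, -0.1773, -0.0034]
ee_rot: [0.497, 0.496, -0.493, 0.513]
ft_force: [0.4, 0.6, 0.5]
grip_width: 0.999
```

Request:
play_rows(increments="0.002 0 0 0;0 0 0 0")

```text
clock: 5.15
position: [0.4334, -0.1774, -0.0045]
ee_rot: [0.497, 0.496, -0.493, 0.513]
ft_force: [-3.7, 0.9, 3.9]
grip_width: 1.001
```

Fingertips touch the table at TCP z ≈ −0.004. I raise about 3 mm and start the push.

Request:
play_rows(increments="-0.003 0 0 -0.0015;0 0.005 0 0;0 0.005 0 0;0 0 0 0")

```text
clock: 5.55
position: [0.4445, -0.1772, -0.001]
ee_rot: [0.497, 0.497, -0.493, 0.513]
ft_force: [1.4, -0.4, -0.5]
grip_width: 1.0
```

Request:
play_rows(increments="0.0001 0.005 0 0;0.0001 0.005 0 0;0.0001 0.005 0 0;0.0001 0.005 0 0;0 0 0 0")

```text
clock: 6.05
position: [0.4657, -0.1766, -0.0016]
ee_rot: [0.497, 0.497, -0.493, 0.513]
ft_force: [-1.2, -0.4, -0.3]
grip_width: 0.999
```

```bash
python3 -c "
from h import *
to([0.54,-0.175,-0.001])
for n in ('wrist','side'): cv2.imwrite(f'pics/{n}3.png',camera(n)['img'])"
```

```text
t 6.05 pos [ 0.4657 -0.1766 -0.0016] F [-1.2 -0.4 -0.3] j [ 0.57  0.35 -0.33  2.02  0.17  0.77 -1.42] grip 0.9987866694284644
R cols x,y,z [[0.019, -0.012, -1.0], [1.0, 0.02, 0.019], [0.02, -1.0, 0.012]]
turn about x for tool y= 1 n: 0.0001
turn about x for tool y= -1 n: -3.1415
tool shift now: [ 0.0008  0.0743 -0.0001]
tool shift in aligned axes: [-0.0006  0.0743 -0.0002]
```

View pics/wrist3.png

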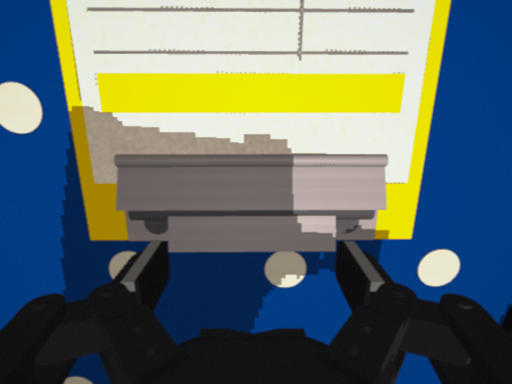

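Request:
play_rows(increments="0.0001 0.005 0 0;0.0001 0.005 0 0;0.0001 0.005 0 0;0.0001 0.005 0 0;0 0 0 0")

```text
clock: 6.65
position: [0.4862, -0.1764, -0.0018]
ee_rot: [0.496, 0.497, -0.494, 0.512]
ft_force: [0.1, -0.4, 0.7]
grip_width: 1.001
```

Request:
play_rows(increments="0.0001 0.005 0 0;0.0001 0.005 0 0;0.0001 0.005 0 0;0.0001 0.005 0 0;0.0001 0.005 0 0;0.0001 0.005 0 0;0 0 0 0")

```text
clock: 7.35
position: [0.519, -0.1758, -0.0019]
ee_rot: [0.496, 0.497, -0.494, 0.512]
ft_force: [-0.7, 0.4, 0.2]
grip_width: 0.997
```

```bash
cat > m.py <<'E'
from h import *
import sys
a,b,th=0.7369,-0.0199,0.0199
c=camera("top"); r,y=masks(c["img"]); n=np.array([np.cos(th),np.sin(th)]); P=np.array([a,0])
for nm,m,roi in (("red",r,(165,100,235,245)),("yel",y,(285,100,360,230))):
    cen,ang,sz,k=board(c,m,roi); L=np.array([np.cos(ang),np.sin(ang)])
    # free-end from the far side of the mask
    end=cen+(sz.max()/2000-.0012)*L
    print(nm,cen.round(4),"sz",sz.round(1),"end",end.round(4),"over mm",(((end-P)@n)*1000).round(1),"relang",(ang-th).round(4))
cv2.imwrite(f"pics/top_{sys.argv[1]}.png",cv2.resize(c["img"][90:260,130:400],None,fx=2.9,fy=2.9))
w=camera("wrist"); cv2.imwrite(f"pics/wrist_{sys.argv[1]}.png",w["img"])
to([.5,0,0])
E
python3 m.py y1
```

```text
red [0.5238 0.2143] sz [162.6 231.2] end [0.6378 0.2058] over mm -95.0 relang -0.0949
yel [ 0.6438 -0.1739] sz [231.9 162.8] end [ 0.7586 -0.172 ] over mm 18.2 relang -0.0031
t 7.45 pos [ 0.5184 -0.1758 -0.002 ] F [ 0.1 -0.4 -0.4] j [ 0.52  0.44 -0.32  1.89  0.2   0.82 -1.46] grip 0.9993478751063489
R cols x,y,z [[0.017, -0.012, -1.0], [1.0, 0.02, 0.017], [0.019, -1.0, 0.012]]
turn about x for tool y= 1 n: -0.0005
turn about x for tool y= -1 n: 3.1411
tool shift now: [-0.0044 -0.0149 -0.1761]
tool shift in aligned axes: [-0.002  -0.0149 -0.1761]
```

View pics/top_y1.png

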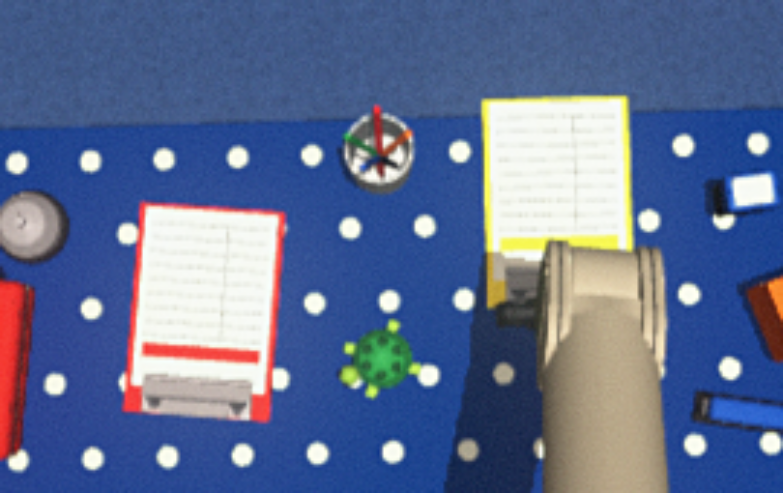

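View pics/wrist_y1.png

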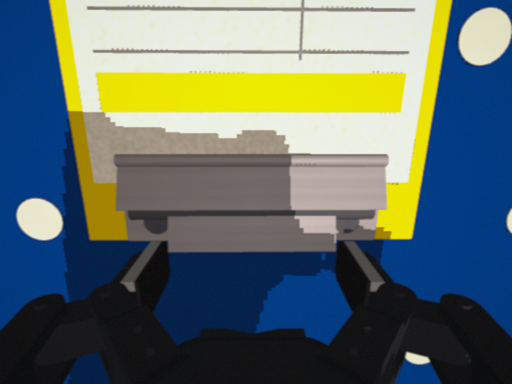

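Yellow moves with the fingers: 18 mm over the edge, square within 0.003 rad. About 21 mm more.

Request:
play_rows(increments="-0.0003 0.005 0 0;0 0.005 0 0;0 0.004 0 0;0 0.003 0 0;0 0 0 0;0 0 0 0")

```text
clock: 8.05
position: [0.5363, -0.1755, -0.0018]
ee_rot: [0.496, 0.498, -0.494, 0.512]
ft_force: [-1.8, 0.0, -0.3]
grip_width: 0.999
```

```bash
python3 m.py y2
```

```text
red [0.5238 0.2143] sz [162.6 231.2] end [0.6378 0.2058] over mm -95.0 relang -0.0949
yel [ 0.6902 -0.173 ] sz [172.6 163. ] end [ 0.7753 -0.1719] over mm 35.0 relang -0.007
t 8.15 pos [ 0.5363 -0.1755 -0.0017] F [-1.  -0.1  0.4] j [ 0.5   0.47 -0.32  1.85  0.2   0.84 -1.47] grip 0.9981028300870197
R cols x,y,z [[0.017, -0.012, -1.0], [1.0, 0.019, 0.016], [0.019, -1.0, 0.012]]
turn about x for tool y= 1 n: -0.0008
turn about x for tool y= -1 n: 3.1408
tool shift now: [-0.0044 -0.0328 -0.1761]
tool shift in aligned axes: [-0.0017 -0.0328 -0.1762]
```

Request:
play_rows(increments="0 0.003 0 0;0 0.0015 0 0;0 0 0 0;0 0 0 0;0 -0.01 0 0;0 -0.02 0 0;0 0 0 0")

```text
clock: 8.85
position: [0.5094, -0.1758, -0.0022]
ee_rot: [0.496, 0.498, -0.494, 0.512]
ft_force: [-0.4, -0.7, -0.0]
grip_width: 1.003
```

Request:
play_rows(increments="-0.04 0 0 0;-0.04 0 0 0;-0.04 0 0 0;-0.04 0 0 0;-0.04 0 0 0;0 0 -0.05 0;0 0 -0.05 0;0 0 -0.05 0;0 0 0 0")

```text
clock: 9.75
position: [0.503, -0.0202, 0.2068]
ee_rot: [0.499, 0.494, -0.493, 0.513]
ft_force: [-0.8, -0.9, -0.1]
grip_width: 0.999
```

```bash
python3 m.py y3; python3 -c "
from h import *
to([.386,.222,.12])"
```

```text
red [0.5238 0.2143] sz [162.6 231.2] end [0.6378 0.2058] over mm -95.0 relang -0.0949
yel [ 0.6641 -0.1737] sz [234.7 163.2] end [ 0.7802 -0.1716] over mm 39.9 relang -0.0025
t 9.85 pos [ 0.5031 -0.0263  0.2064] F [-0.6 -0.9  0.1] j [ 0.41  0.1  -0.48  1.82  0.07  1.21 -1.66] grip 0.9987227919606031
R cols x,y,z [[0.025, -0.015, -1.0], [1.0, 0.009, 0.025], [0.009, -1.0, 0.015]]
turn about x for tool y= 1 n: -0.0112
turn about x for tool y= -1 n: 3.1304
tool shift now: [ 0.2058 -0.008  -0.0294]
tool shift in aligned axes: [ 0.2064 -0.0026 -0.0264]
t 9.85 pos [ 0.5031 -0.0263  0.2064] F [-0.6 -0.9  0.1] j [ 0.41  0.1  -0.48  1.82  0.07  1.21 -1.66] grip 0.9987227919606031
R cols x,y,z [[0.025, -0.015, -1.0], [1.0, 0.009, 0.025], [0.009, -1.0, 0.015]]
turn about x for tool y= 1 n: -0.0112
turn about x for tool y= -1 n: 3.1304
tool shift now: [ 0.0798 -0.117  -0.2506]
tool shift in aligned axes: [ 0.0864 -0.1121 -0.2506]
```

View pics/top_y3.png

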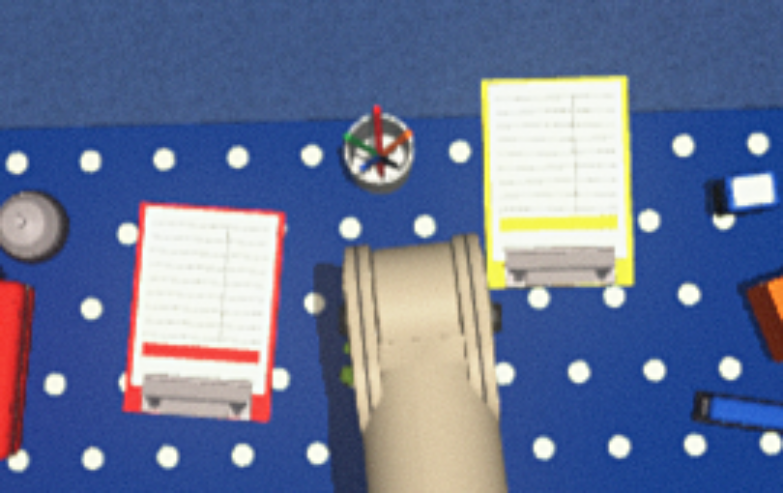

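Yellow is at 39.9 mm and −0.0025 rad. Now on to red.

Request:
play_rows(increments="0 -0.02 -0.045 -0.011;0 -0.02 -0.045 0;0 -0.02 -0.045 0;0 -0.02 -0.045 0;0 -0.02 -0.045 0;0.02 -0.02 -0.02 0;0.03 0 0 0;0 0 0 0;0 0 0 0")

```text
clock: 10.75
position: [0.3831, 0.2135, 0.1495]
ee_rot: [0.504, 0.489, -0.496, 0.511]
ft_force: [-0.1, -0.7, 0.2]
grip_width: 0.998
```

```bash
python3 -c "
from h import *
to([.384,.222,.08])"
```

```text
t 10.75 pos [0.3831 0.2135 0.1495] F [-0.1 -0.7  0.2] j [ 0.14  0.03 -0.77  2.02  0.05  1.09 -2.23] grip 0.9981686095833455
R cols x,y,z [[0.03, -0.015, -0.999], [1.0, 0.0, 0.03], [-0.0, -1.0, 0.015]]
turn about x for tool y= 1 n: -0.02
turn about x for tool y= -1 n: 3.1216
tool shift now: [ 0.0694 -0.0012 -0.0096]
tool shift in aligned axes: [ 0.0695  0.0011 -0.0085]
```

Request:
play_rows(increments="0.03 0 -0.009 -0.02;0.03 0 0 0;0.03 -0.002 0 0;0 0 0 0;0 0 0 0")

```text
clock: 11.25
position: [0.3925, 0.2177, 0.0636]
ee_rot: [0.504, 0.489, -0.492, 0.515]
ft_force: [0.2, 0.4, 0.2]
grip_width: 1.0
```

```bash
python3 -c "
from h import *
to([.384,.222,.03])"
```

```text
t 11.25 pos [0.3925 0.2177 0.0636] F [0.2 0.4 0.2] j [ 0.09  0.19 -0.76  2.09  0.21  0.9  -2.36] grip 0.9998904868913847
R cols x,y,z [[0.038, -0.013, -0.999], [0.999, 0.008, 0.038], [0.008, -1.0, 0.013]]
turn about x for tool y= 1 n: -0.0121
turn about x for tool y= -1 n: 3.1295
tool shift now: [ 0.0332 -0.0098 -0.0049]
tool shift in aligned axes: [ 0.0336 -0.0084 -0.0045]
```

Request:
play_rows(increments="0 -0.012 -0.005 0;0 -0.005 0 0;0 0 0 -0.01;0 0 0 0")

```text
clock: 11.65
position: [0.377, 0.2235, 0.0678]
ee_rot: [0.504, 0.49, -0.487, 0.518]
ft_force: [-0.2, -0.7, 0.9]
grip_width: 1.001
```

```bash
python3 -c "
from h import *
to([.384,.222,.03])"; python3 m.py r0
```

```text
t 11.65 pos [0.377  0.2235 0.0678] F [-0.2 -0.7  0.9] j [ 0.08  0.16 -0.78  2.11  0.19  0.9  -2.36] grip 1.0009059632837976
R cols x,y,z [[0.045, -0.012, -0.999], [0.999, 0.017, 0.045], [0.017, -1.0, 0.013]]
turn about x for tool y= 1 n: -0.0033
turn about x for tool y= -1 n: 3.1383
tool shift now: [0.0381 0.0052 0.0011]
tool shift in aligned axes: [0.0378 0.0069 0.0016]
red [0.5239 0.2143] sz [162.6 230.8] end [0.6378 0.2058] over mm -95.0 relang -0.0949
yel [ 0.6641 -0.1737] sz [234.7 163.2] end [ 0.7802 -0.1716] over mm 39.9 relang -0.0025
t 11.75 pos [0.377  0.2234 0.0675] F [-0.6 -0.2  0. ] j [ 0.08  0.16 -0.78  2.11  0.19  0.9  -2.36] grip 1.0010631113881103
R cols x,y,z [[0.045, -0.012, -0.999], [0.999, 0.016, 0.044], [0.016, -1.0, 0.013]]
turn about x for tool y= 1 n: -0.004
turn about x for tool y= -1 n: 3.1376
tool shift now: [0.0756 0.1162 0.2244]
tool shift in aligned axes: [0.0675 0.1185 0.2258]
```

View pics/wrist_r0.png

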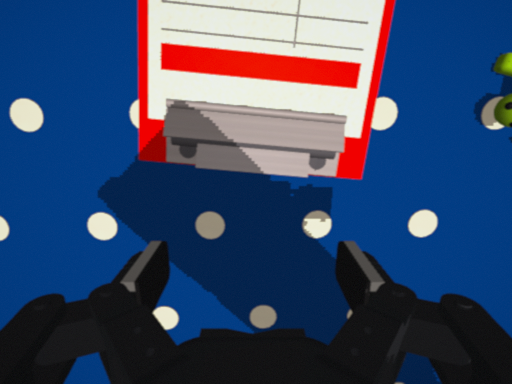

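Red clip end is centred between the fingers, with room behind it. Tool tilt is about 2.6°, which is acceptable. Lowering.

Request:
play_rows(increments="0.02 -0.001 0 0;0.02 -0.001 0 0;0.01 -0.001 0 0;0 0 0 0;0 0 0 0")

```text
clock: 12.25
position: [0.3777, 0.2231, 0.0172]
ee_rot: [0.505, 0.489, -0.487, 0.518]
ft_force: [-0.2, -0.1, -0.5]
grip_width: 1.0
```

```bash
python3 -c "
from h import *
to([.382,.222,.0])"
```

```text
t 12.25 pos [0.3777 0.2231 0.0172] F [-0.2 -0.1 -0.5] j [ 0.04  0.26 -0.75  2.15  0.3   0.8  -2.46] grip 1.0002733955022025
R cols x,y,z [[0.046, -0.011, -0.999], [0.999, 0.016, 0.046], [0.015, -1.0, 0.012]]
turn about x for tool y= 1 n: -0.0049
turn about x for tool y= -1 n: 3.1367
tool shift now: [0.0174 0.0034 0.0009]
tool shift in aligned axes: [0.0172 0.0042 0.0011]
```

Joint 7 is near its limit (−2.46), so I raise and give the tool a half turn, which makes the same two-finger contact.

Request:
play_rows(increments="-0.04 0 0 0;-0.04 0 0 0;-0.04 0 0 0;-0.04 0 0 0;0 0 0 -0.14;0 0 0 -0.14;0 0 0 0")

```text
clock: 12.95
position: [0.3701, 0.2273, 0.1892]
ee_rot: [0.426, 0.554, -0.409, 0.587]
ft_force: [-0.1, -0.8, 0.5]
grip_width: 0.997
```

```bash
python3 -c "
from h import *
to([.382,.222,.15])"
```

```text
t 12.95 pos [0.3701 0.2273 0.1892] F [-0.1 -0.8  0.5] j [ 0.15 -0.06 -0.8   2.   -0.01  1.15 -1.91] grip 0.9967345773363846
R cols x,y,z [[0.051, -0.007, -0.999], [0.952, 0.303, 0.046], [0.302, -0.953, 0.023]]
turn about x for tool y= 1 n: 0.2873
turn about x for tool y= -1 n: -2.8543
tool shift now: [0.0398 0.0079 0.0077]
tool shift in aligned axes: [0.0392 0.0118 0.0055]
```

Negative turns raise joint 7. Remaining −2.854.

Request:
play_rows(increments="0 0 0 -0.143;0 0 0 -0.143;0 0 0 -0.143;0 0 0 -0.143;0 0 0 -0.143;0 0 0 -0.143;0 0 0 -0.143;0 0 0 -0.143;0 0 0 -0.143;0 0 0 -0.143;0 0 0 -0.143;0 0 0 -0.143;0 0 0 -0.143;0 0 0 -0.143;0 0 0 -0.143;0 0 0 -0.143;0 0 0 -0.143;0 0 0 -0.143;0 0 0 -0.143;0 0 0 0")

```text
clock: 14.95
position: [0.366, 0.2293, 0.1924]
ee_rot: [-0.49, 0.51, 0.464, 0.533]
ft_force: [0.6, -0.0, -0.4]
grip_width: 1.001
```

```bash
python3 -c "
from h import *
to([.382,.222,.05])"
```

```text
t 14.95 pos [0.366  0.2293 0.1924] F [ 0.6 -0.  -0.4] j [ 0.03 -0.07 -0.69  2.   -0.01  1.16  0.83] grip 1.0007586024253163
R cols x,y,z [[0.049, -0.006, -0.999], [-0.995, 0.089, -0.049], [0.09, 0.996, -0.002]]
turn about x for tool y= 1 n: 3.0319
turn about x for tool y= -1 n: -0.1097
tool shift now: [ 0.1431 -0.0096 -0.0056]
tool shift in aligned axes: [ 0.1424 -0.0159 -0.0077]
```

Request:
play_rows(increments="0.04 0 -0.006 -0.11;0.04 0 0 0;0.04 0 0 0;0.02 0 0 0;0 0 0 0;0 0 0 0")

```text
clock: 15.55
position: [0.3736, 0.2238, 0.0508]
ee_rot: [-0.51, 0.491, 0.482, 0.516]
ft_force: [-0.7, 0.8, -0.0]
grip_width: 1.002
```

```bash
python3 -c "
from h import *
to([.381,.222,.0])"
```

```text
t 15.55 pos [0.3736 0.2238 0.0508] F [-0.7  0.8 -0. ] j [-0.01  0.16 -0.69  2.14  0.18  0.84  0.74] grip 1.001819961971422
R cols x,y,z [[0.053, -0.003, -0.999], [-0.998, 0.016, -0.053], [0.016, 1.0, -0.002]]
turn about x for tool y= 1 n: 3.1052
turn about x for tool y= -1 n: -0.0363
tool shift now: [ 0.0511 -0.0047 -0.0015]
tool shift in aligned axes: [ 0.0508 -0.0073 -0.0019]
```

Request:
play_rows(increments="0.02 0 -0.001 -0.036;0.015 0 0 0;0.01 0 0 0;0.004 0 0 0;0 0 0 0;0 0 0 0")

```text
clock: 16.15
position: [0.3813, 0.225, 0.0076]
ee_rot: [0.517, -0.482, -0.486, -0.514]
ft_force: [0.3, 0.2, -0.5]
grip_width: 1.001
```

```bash
python3 m.py r1; python3 -c "
from h import *
cv2.imwrite('pics/side_r1.png',camera('side')['img'])"
```

```text
red [0.524  0.2143] sz [162.6 230.6] end [0.6378 0.2058] over mm -95.0 relang -0.0949
yel [ 0.6641 -0.1736] sz [234.6 163.1] end [ 0.7801 -0.1716] over mm 39.8 relang -0.0029
t 16.25 pos [0.3813 0.225  0.0076] F [ 0.4  0.  -0.4] j [-0.05  0.26 -0.65  2.16  0.29  0.74  0.68] grip 0.9969631801400843
R cols x,y,z [[0.063, 0.0, -0.998], [-0.998, -0.007, -0.063], [-0.007, 1.0, -0.0]]
turn about x for tool y= 1 n: 3.1291
turn about x for tool y= -1 n: -0.0125
tool shift now: [ 0.015  -0.1163 -0.2259]
tool shift in aligned axes: [ 0.0076 -0.1142 -0.2273]
```

View pics/side_r1.png

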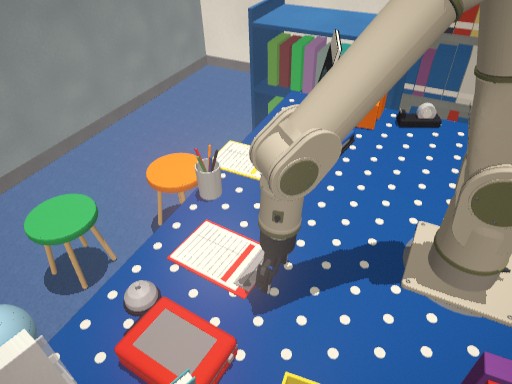

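Request:
play_rows(increments="0.005 0 -0.002 -0.0125;0.003 0 0 0;0.001 0 0 0;0 0 0 0")

```text
clock: 16.7
position: [0.3821, 0.2226, -0.0019]
ee_rot: [0.521, -0.479, -0.489, -0.51]
ft_force: [0.5, 0.0, 0.0]
grip_width: 1.004
```

Request:
play_rows(increments="0.002 0 0 0;0 0 0 0")

```text
clock: 16.9
position: [0.3822, 0.2226, -0.0041]
ee_rot: [0.521, -0.479, -0.489, -0.51]
ft_force: [0.1, -0.4, -0.2]
grip_width: 1.001
```

Request:
play_rows(increments="0.001 0 0 0;0 0 0 0")

```text
clock: 17.1
position: [0.3824, 0.2228, -0.0047]
ee_rot: [0.521, -0.479, -0.489, -0.51]
ft_force: [-1.7, -2.7, 5.0]
grip_width: 1.0
```

Request:
play_rows(increments="-0.0025 0 0 0;0.0003 -0.005 0 0;0.0003 -0.005 0 0;0.0003 -0.005 0 0;0 0 0 0")

```text
clock: 17.6
position: [0.3987, 0.2231, -0.002]
ee_rot: [0.521, -0.479, -0.489, -0.51]
ft_force: [-0.5, -0.2, 0.3]
grip_width: 1.005
```

```bash
python3 m.py r2
```

```text
red [0.5267 0.2147] sz [162.8 230.4] end [0.6404 0.2066] over mm -92.4 relang -0.0906
yel [ 0.664  -0.1737] sz [234.6 163.2] end [ 0.7801 -0.1716] over mm 39.8 relang -0.0025
t 17.7 pos [ 0.3982  0.2232 -0.002 ] F [-0.3 -0.3 -0.3] j [-0.05  0.3  -0.63  2.14  0.33  0.73  0.69] grip 1.0003513413222482
R cols x,y,z [[0.064, -0.0, -0.998], [-0.998, -0.021, -0.064], [-0.021, 1.0, -0.002]]
turn about x for tool y= 1 n: -3.1406
turn about x for tool y= -1 n: 0.001
tool shift now: [ 0.0045 -0.097  -0.2253]
tool shift in aligned axes: [-0.002  -0.0974 -0.2252]
```

View pics/wrist_r2.png

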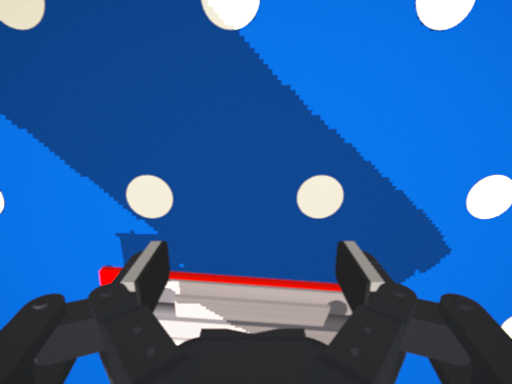

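Red has started to move, with the robot's-right finger touching first as planned. Continuing.

Request:
play_rows(increments="0.0003 -0.005 0 0;0.0003 -0.005 0 0;0.0003 -0.005 0 0;0.0003 -0.005 0 0;0 0 0 0")

```text
clock: 18.2
position: [0.419, 0.2231, -0.0024]
ee_rot: [0.521, -0.48, -0.489, -0.509]
ft_force: [-0.2, -0.3, -0.1]
grip_width: 1.0
```

```bash
python3 m.py r3
```

```text
red [0.5439 0.2196] sz [162.5 232.1] end [0.6587 0.2171] over mm -73.8 relang -0.0422
yel [ 0.664  -0.1736] sz [234.5 163.1] end [ 0.7801 -0.1716] over mm 39.7 relang -0.0029
t 18.3 pos [ 0.4185  0.2233 -0.0024] F [0.6 0.1 0.4] j [-0.05  0.34 -0.62  2.09  0.34  0.75  0.71] grip 0.9964710258060436
R cols x,y,z [[0.062, -0.001, -0.998], [-0.998, -0.021, -0.062], [-0.021, 1.0, -0.003]]
turn about x for tool y= 1 n: -3.1401
turn about x for tool y= -1 n: 0.0015
tool shift now: [ 0.003  -0.0767 -0.225 ]
tool shift in aligned axes: [-0.0024 -0.077  -0.2248]
```

View pics/wrist_r3.png

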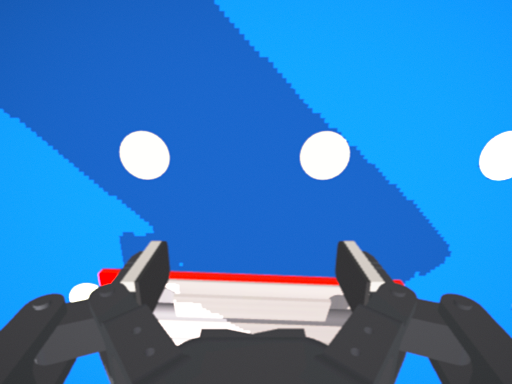

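Red is turning square as expected: −0.091 → −0.042 rad.

Request:
play_rows(increments="0.0002 -0.005 0 0;0.0002 -0.005 0 0;0.0003 -0.005 0 0;0.0003 -0.005 0 0;0.0003 -0.005 0 0;0.0003 -0.005 0 0;0 0 0 0")

```text
clock: 19.0
position: [0.4508, 0.2239, -0.0023]
ee_rot: [0.521, -0.479, -0.489, -0.509]
ft_force: [0.3, 0.1, -0.1]
grip_width: 1.0
```

Request:
play_rows(increments="0.0002 -0.005 0 0;0.0002 -0.005 0 0;0.0003 -0.005 0 0;0.0003 -0.005 0 0;0.0003 -0.005 0 0;0.0003 -0.005 0 0;0 0 0 0")

```text
clock: 19.7
position: [0.4836, 0.2246, -0.0022]
ee_rot: [0.521, -0.479, -0.489, -0.509]
ft_force: [-0.2, -0.4, 0.8]
grip_width: 1.0
```

```bash
python3 m.py r4
```

```text
red [0.6075 0.2245] sz [231.  161.8] end [0.7218 0.2257] over mm -10.6 relang -0.01
yel [ 0.6641 -0.1736] sz [234.6 163.1] end [ 0.7802 -0.1717] over mm 39.9 relang -0.0034
t 19.8 pos [ 0.483   0.2247 -0.0022] F [ 0.1 -0.2 -0.4] j [-0.04  0.44 -0.58  1.95  0.38  0.8   0.76] grip 0.9987514477069058
R cols x,y,z [[0.061, -0.002, -0.998], [-0.998, -0.022, -0.061], [-0.022, 1.0, -0.003]]
turn about x for tool y= 1 n: -3.1393
turn about x for tool y= -1 n: 0.0023
tool shift now: [-0.0008 -0.0121 -0.2251]
tool shift in aligned axes: [-0.0022 -0.0125 -0.225 ]
```

View pics/top_r4.png

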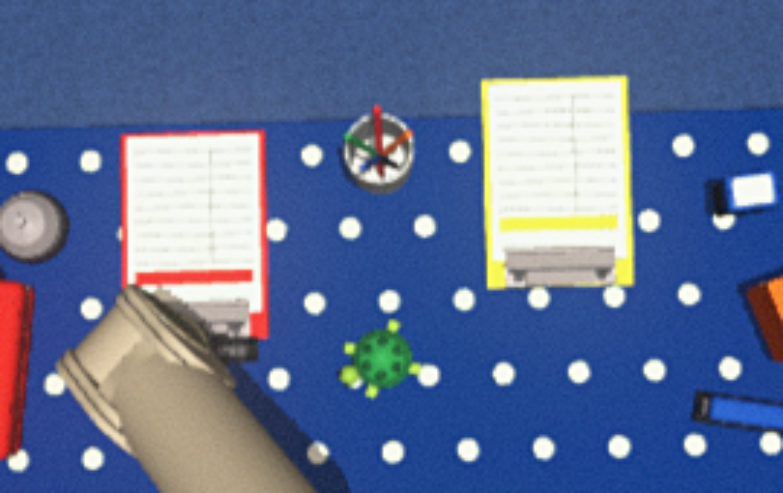

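Red is square within 0.01 rad and clear of the bell. About 50 mm to go.

Request:
play_rows(increments="0.0002 -0.005 0 0;0.0002 -0.005 0 0;0.0003 -0.005 0 0;0.0003 -0.005 0 0;0.0003 -0.005 0 0;0.0003 -0.005 0 0;0.0003 -0.005 0 0;0 0 0 0;0 0 0 0")

```text
clock: 20.7
position: [0.5209, 0.2256, -0.0021]
ee_rot: [0.521, -0.48, -0.49, -0.509]
ft_force: [-1.0, -0.3, 0.1]
grip_width: 1.001
```

```bash
python3 m.py r5
```

```text
red [0.6449 0.2268] sz [231.4 162.7] end [0.7594 0.2292] over mm 27.0 relang 0.0015
yel [ 0.6641 -0.1736] sz [234.6 163.1] end [ 0.7801 -0.1716] over mm 39.8 relang -0.0029
t 20.8 pos [ 0.5208  0.2256 -0.0021] F [ 1.2 -0.   0.5] j [-0.04  0.5  -0.56  1.86  0.39  0.83  0.8 ] grip 1.0033684226906108
R cols x,y,z [[0.061, -0.002, -0.998], [-0.998, -0.023, -0.061], [-0.022, 1.0, -0.003]]
turn about x for tool y= 1 n: -3.139
turn about x for tool y= -1 n: 0.0026
tool shift now: [-0.0029  0.0257 -0.225 ]
tool shift in aligned axes: [-0.0021  0.0252 -0.2251]
```

27 mm over; 13 mm more.

Request:
play_rows(increments="0.0002 -0.005 0 0;0.0002 -0.004 0 0;0.0001 -0.003 0 0;0 0 0 0;0 0 0 0")

```text
clock: 21.3
position: [0.5334, 0.2257, -0.002]
ee_rot: [0.521, -0.48, -0.49, -0.508]
ft_force: [-2.1, 0.2, -0.0]
grip_width: 1.004
```

```bash
python3 m.py r6
```

```text
red [0.658  0.2281] sz [229.1 163.7] end [0.7713 0.2284] over mm 38.9 relang -0.0174
yel [ 0.664  -0.1737] sz [234.4 163.2] end [ 0.78   -0.1716] over mm 39.6 relang -0.0025
t 21.4 pos [ 0.5333  0.2257 -0.0019] F [-0.7  0.8 -0.8] j [-0.04  0.52 -0.55  1.83  0.4   0.85  0.81] grip 0.9988176157337416
R cols x,y,z [[0.06, -0.002, -0.998], [-0.998, -0.023, -0.06], [-0.023, 1.0, -0.004]]
turn about x for tool y= 1 n: -3.1387
turn about x for tool y= -1 n: 0.0029
tool shift now: [-0.0034  0.0383 -0.2249]
tool shift in aligned axes: [-0.0019  0.0378 -0.225 ]
```

Request:
play_rows(increments="0 0.005 0 0;0 0.02 0 0;0 0.015 0 0;0 0 0 0")

```text
clock: 21.8
position: [0.4923, 0.2249, -0.0041]
ee_rot: [0.521, -0.479, -0.489, -0.509]
ft_force: [-0.1, -0.3, -0.1]
grip_width: 1.003
```

Request:
play_rows(increments="-0.04 0 0 0;-0.04 0 0 0;-0.04 0 0 0;-0.04 0 0 0;-0.04 0 0 0;-0.03 0.02 -0.04 0;0 0.02 -0.05 0;0 0.02 -0.05 0;0 0 -0.05 0;0 0 -0.05 0;0 0 0 0")

```text
clock: 22.9
position: [0.4286, -0.0157, 0.2336]
ee_rot: [0.525, -0.474, -0.488, -0.511]
ft_force: [-0.5, 1.2, 0.2]
grip_width: 1.002
```

```bash
python3 m.py f
python3 - <<'E'
from h import *
c=camera("top"); print(edge(c,skip=[(165,235),(285,360)]))
cv2.imwrite('pics/side_f.png',camera('side')['img'])
E
```

```text
red [0.6576 0.2272] sz [230.8 162.9] end [0.7718 0.2292] over mm 39.5 relang -0.002
yel [ 0.6639 -0.1737] sz [234.4 163.2] end [ 0.7799 -0.1716] over mm 39.6 relang -0.0025
t 23.0 pos [ 0.4291 -0.0104  0.2337] F [ 0.  -0.1  0.2] j [ 0.37 -0.14 -0.41  1.98 -0.06  1.22  1.58] grip 1.0020955495244497
R cols x,y,z [[0.075, 0.002, -0.997], [-0.997, -0.033, -0.075], [-0.033, 0.999, -0.0]]
turn about x for tool y= 1 n: -3.1283
turn about x for tool y= -1 n: 0.0133
tool shift now: [ 0.2384 -0.0535  0.0081]
tool shift in aligned axes: [ 0.2337 -0.0711  0.009 ]
(np.float64(0.7368770626169171), np.float64(-0.020083942346173868), np.int64(195), 239, np.float64(0.00033567229499320496))
```

View pics/top_f.png

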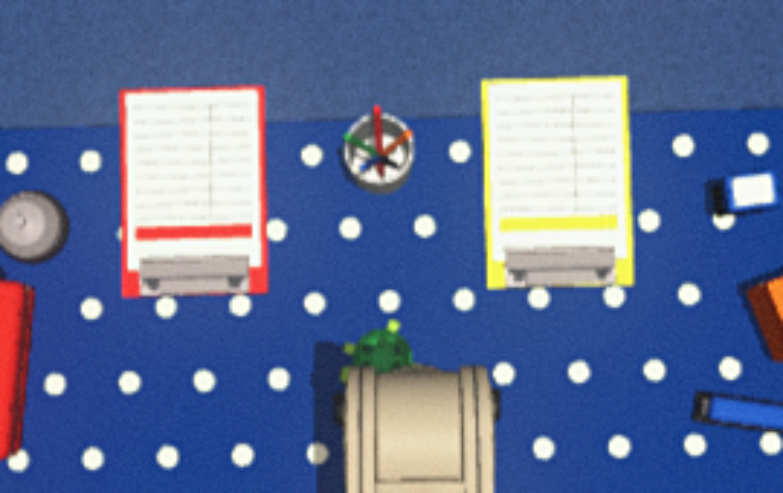

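View pics/side_f.png

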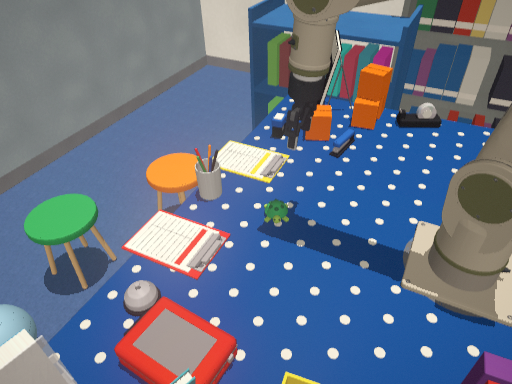

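Both pictures agree: the boards lie flat and square with their free ends over the edge, the other objects stand in place, and the hand is clear. Handing in.

```bash
python3 -c "
from workcell import workorder
print(workorder.hand_in())"
```

```text
the job is handed in; nothing more can be done
None
```

I pushed both clipboards flat across the table with the open fingertips against the clip end, then took the hand away and handed the job in at about 23 s. No verdict was reported.

| Clipboard | Free end past the visitors' edge | Angle to square |
|---|---|---|
| Red | 39.5 mm | −0.002 rad |
| Yellow | 39.6 mm | −0.0025 rad |

- **Measurement check:** I re-fitted the table edge at the end and it agreed with the first fit. The yellow board's outline measured 234 mm long instead of 230, so its overhang is uncertain by about 3–4 mm, still within 30–50 mm.
- **Other objects:** in the last pictures nothing else appears to have moved; I judged this by eye, not by measuring.
- **Arm near the robot:** close in, the arm could not hold the tool exactly vertical. It leaned up to about 0.06 rad during the pushes, with no visible effect on the boards.
- **Extra step:** for red I gave the tool a half turn because joint 7 was close to its limit. No wrist force reading passed about 6 N, and the highest came from touching the table lightly to set the finger height.

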